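Show the kiln loader the last jar, its lid and its place

TASK

Show the kiln loader how to finish this load by pointing from above at three things in turn: first the jar on the ware board that has no lid, then the loose lid that fits it, then the empty clay disc on the kiln shelf where the jar will stand. Hold the fingertips two or three centimetres above the middle of each (the jar's mouth, the lid's knob, the top of the disc) for a good two seconds. The pots carry fresh powdery glaze, so touch, lift and shift nothing; travel high over the pots, lower the fingers over no other pot or lid, and finish with the hand raised well above them all.

Things in the scene. Friction and masses are not known exactly. Their poses are not given: they have to be found in the camera images.
- open_jar_mouth (a point): centre of the open mouth, at rim height, of the jar without a lid, one of three chalky glazed jars on the wooden ware board to the robot's left. Jar 120 mm high, 100 mm across the belly; mouth 82 mm across inside, 94 mm outside. Board 450 x 170 x 18 mm, its length roughly along x. z up
- small_jar_top (a point): top centre of the lid knob of the narrow lidded jar on the ware board: 143 mm high with its lid on, 84 mm across. z up
- wide_jar_top (a point): top centre of the lid knob of the wide lidded jar on the ware board: 133 mm high with its lid on, 116 mm across. z up
- lid_small_top (a point): top centre of the knob of a loose spare lid lying right side up on the table top: a shallow disc 74 mm across, with a turned knob 30 mm across in the middle and, underneath, a bare-clay locating ring 54 mm across and 10 mm deep that drops into a jar's mouth. 48 mm high overall; axes as the lid's, z up
- lid_middle_top (a point): top centre of the knob of a loose spare lid lying right side up on the table top: a shallow disc 96 mm across, with a turned knob 30 mm across in the middle and, underneath, a bare-clay locating ring 74 mm across and 10 mm deep that drops into a jar's mouth. 48 mm high overall; axes as the lid's, z up
- lid_large_top (a point): top centre of the knob of a loose spare lid lying right side up on the table top: a shallow disc 116 mm across, with a turned knob 30 mm across in the middle and, underneath, a bare-clay locating ring 92 mm across and 10 mm deep that drops into a jar's mouth. 48 mm high overall; axes as the lid's, z up
- disc_top (a point): centre of the top face of the empty bare-clay firing disc, 100 mm across and 8 mm thick, that lies on the kiln shelf among the pots. The kiln shelf is a grey ceramic slab 300 x 300 x 18 mm to the robot's right, its top 46 mm above the table; disc and pots stand on it about 145 mm apart in a square. z up
- mug_top (a point): centre of the open mouth, at rim height, of the mug on the kiln shelf: 82 mm high, 76 mm across, with a handle at one side. z up
- tumbler_top (a point): centre of the open mouth, at rim height, of the handleless tumbler on the kiln shelf: 88 mm high, 72 mm across. z up
- bowl_top (a point): centre of the open mouth, at rim height, of the bowl on the kiln shelf: 50 mm high, 104 mm across. z up
Things that resemble listed ones, but are neither listed nor needed, are in the scene too. What is shaped like the part that bears open_jar_mouth but orange is not meant. There is more than one size of the part that bears disc_top; the job needs the smaller.

How it is judged:
By the outcome, as a careful person would: the job done as asked, in the order asked, and still so for the second after the job is handed in, with the robot touching nothing.
It also fails if it takes over 64 s, if anything falls off the work surface, if the arm or the gripper's body presses on something with over 40 N, if the wrist force passes 120 N, or if a joint passes its speed limit or range.

ROBOT

A 7-joint arm with a two-finger parallel gripper is mounted at the origin on the work surface. World frame = base frame: x ahead of the robot, y to its left, z up, the work surface at z = 0. Lengths are in mm, angles in rad, forces in N, time in s.
With the tool pointing down it reaches from about 400 to 850 mm from the base axis. Payload 4.5 kg.
Tool frame: the origin (TCP) lies at the very end of the fingers, on their centre line; the grasp point (between the pads) lies 19 mm behind it; z points along the fingers, y is the direction in which the jaws open and shut (so a half turn about z gives the same grasp; the last joint's range is limited). The gripper opens to 85 mm and grips with 20 to 120 N. Pads are 22 mm wide; open, the fingers measure 114 mm over their backs; the gripper's body (76 mm by 85 mm) begins 54 mm behind the grasp point. The pads swing forward as they close: fully open they stand 13 mm farther back than shut.
Start: joints at [-1.135, 0.689, -0.195, 1.565, 0.157, 0.902, -0.215], TCP at [244.406, 575.257, 231.317] pointing down, gripper open.
Joint ranges: [-3.01, 3.01], [-0.46, 2.08], [-1.47, 1.51], [0.13, 2.56], [-1, 4.14], [0.04, 2.09], [-2.66, 2.66]. Speed limits (rad/s): [2.57, 2.57, 3.14, 3.14, 3.14, 3.14, 3.14].

INTERFACE

Orientations are given as a unit quaternion [x, y, z, w].
In Python, from rig import r, optics gives the robot as it stands.
- The arm moves only by the shell command python3 -m pendant 'ROWS'. ROWS is JSON, a list that holds one entry, the list of rows, each a list of 7 numbers: the shift along the tool's x, y, z in cm, then the turn, a rotation vector about the tool's x, y, z in rad, then the opening in per cent of the stroke, from 0 (shut) to 100 (fully open). In form: [[[x, y, z, rx, ry, rz, fingers], ...]]. A call has exactly 10 rows; each row shifts and turns the commanded pose from where the row before left it, along the tool's axes as they then stand; what a row does not reach is not made up. A row lasts 1/12 s, in which the tool goes at most 41.7 mm and 7.16 degrees, less where a joint would pass 70% of its speed; a pose out of reach is approached as far as the arm can. A call is refused whole if a number of a shift passes 4.17 or a number of a turn 0.125, either way. A call with a gripper value outside its range is refused whole. The fingers move at their own pace and stop on an object; the grip force is fixed at half the most. Time passes only in rows, so rows that do not move let the fingers close, or fill a call up. It gives the time, the measured TCP pose, the force and the opening at its end, in the units of the state.
- r.get_state(): the state, without advancing time (a new reading comes with each control period).
- optics.read_camera(name): name is "scene" or "top" or "wrist"; returns a dict with "img" (420x560x3 uint8, red, green, blue), "fx", "fy", "cx", "cy" (pixels), "distortion" ([k1, k2, p1, p2, k3] as OpenCV has them; the pictures are not rectified), "rvec" (rotation vector, rad) and "tvec" (3), from world to camera coordinates, as OpenCV has them. Camera axes: x right, y down, z forward; pixel columns grow to the right and rows downward; lengths in mm; the calibration is good to about 2 mm. A picture is of the moment at which its call begins. There is no depth.
- r.job_done(): hands the job in, once; it reports no verdict.
The state is a dict: "t": time; "joints": joint angles; "qvel": joint speeds; "joint_torque": joint torques, N m; "position": TCP position; "ee_rot": TCP orientation; "ft_force": force on the tool from outside, world axes, zero at the start; "torque": the same for the moment, N m; "width": opening from 0.0 (shut) to 1.0 (fully open).
Only numpy, scipy, OpenCV 4.12 (cv2) and the standard library are available. Lean on these libraries where they do the work, as an engineer would, in place of code of your own. Each camera call takes 0.05 s, during which the arm holds its last target.

## Working session

There is one attempt and no reset: what is moved stays moved. The work goes in short steps, Python scripts to look and compute and a shell command to move; the robot and the scene stay as the last step left them, time stands still between calls to the robot, and variables do not carry over. Pictures are saved under pics/ and viewed, and the job is handed in when it is done.

```bash
mkdir -p pics; ls; cat > h.py <<'E'
import numpy as np, cv2, pickle
def grab(n,tag):
    from rig import r,optics
    d=optics.read_camera(n); pickle.dump(d,open(f'pics/{tag}.pkl','wb')); cv2.imwrite(f'pics/{tag}.png',d['img'][:,:,::-1]); return d
def load(tag): return pickle.load(open(f'pics/{tag}.pkl','rb'))
def K(d): return np.array([[d['fx'],0,d['cx']],[0,d['fy'],d['cy']],[0,0,1.]])
def proj(d,P):
    return cv2.projectPoints(np.array(P,float).reshape(-1,3),np.array(d['rvec'],float),np.array(d['tvec'],float),K(d),np.array(d['distortion'],float))[0].reshape(-1,2)
def back(d,uv,z):
    n=cv2.undistortPoints(np.array(uv,float).reshape(-1,1,2),K(d),np.array(d['distortion'],float)).reshape(-1,2)
    R=cv2.Rodrigues(np.array(d['rvec'],float))[0]; c=-R.T@np.array(d['tvec'],float).ravel()
    v=np.c_[n,np.ones(len(n))]@R
    return c+v*((z-c[2])/v[:,2])[:,None]
E
python3 - <<'E'
from h import *
from rig import r
for n in ['scene','top','wrist']: grab(n,n+'0')
s=r.get_state(); print(s['t'],s['position'],s['ee_rot'],s['width'])
E
```

```text
pics
0.15 [244.27107702 574.74957256 230.66944799] [ 1.99518775e-01  9.79893742e-01 -7.11485129e-04 -8.17008293e-05] 1.001005800859177
```

View pics/top0.png

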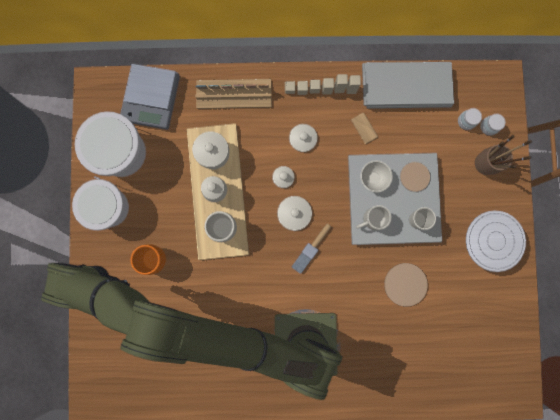

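View pics/scene0.png

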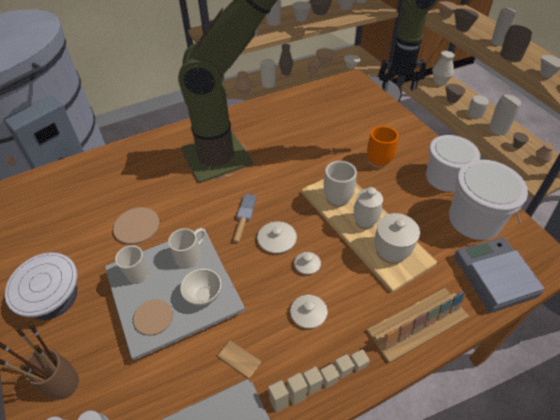

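View pics/wrist0.png

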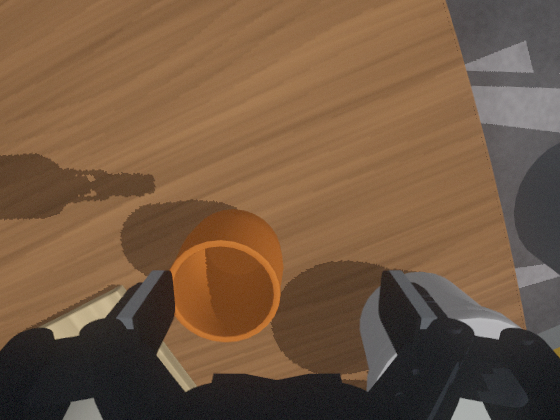

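Top view: the lidless pale jar is at (219,227) on the board, and the orange one at (146,260) is excluded. The loose lids are at (303,138), (284,177) and (295,213). The discs are at (415,177) on the shelf and (406,285) on the table, the second one larger. I'll measure them next.

```bash
python3 - <<'E'
from h import *
d=load('top0'); im=d['img'][:,:,::-1]
crops=[cv2.resize(im[y:y+100,x:x+133],(399,300),interpolation=cv2.INTER_CUBIC) for x,y in [(180,170),(235,115),(235,165),(350,140)]]
cv2.imwrite('pics/crop1.png',np.vstack([np.hstack(crops[:2]),np.hstack(crops[2:])]))
s=load('scene0'); i2=s['img'][:,:,::-1]
cv2.imwrite('pics/crop2.png',cv2.resize(i2[150:350,230:450],(660,600),interpolation=cv2.INTER_CUBIC))
# segment lids: bright low-saturation
hsv=cv2.cvtColor(np.ascontiguousarray(im),cv2.COLOR_BGR2HSV)
m=((hsv[...,1]<75)&(hsv[...,2]>110)).astype(np.uint8)
n,l,st,c=cv2.connectedComponentsWithStats(m)
for i in range(1,n):
    if st[i,4]>150 and 190<c[i][0]<330 and 110<c[i][1]<250:
        P=back(d,[c[i]],22)[0]; e=proj(d,[P,P+[10,0,0],P+[0,10,0]]); sc=np.linalg.norm(e[1]-e[0])/10
        print(c[i].round(1),st[i],P.round(1),'px/mm',sc.round(3),'diam area',(2*np.sqrt(st[i,4]/np.pi)/sc).round(1),'bbox',(st[i,2:4]/sc).round(1))
E
```

```text
[302.7 137.4] [289 124  28  28 633] [695.6  -6.9  22. ] px/mm 0.287 diam area 98.8 bbox [97.4 97.4]
[209.9 148.8] [ 192  131   38   38 1077] [662.3 310.   22. ] px/mm 0.289 diam area 128.2 bbox [131.6 131.6]
[282.8 176.6] [272 166  23  22 392] [561.8  63.8  22. ] px/mm 0.293 diam area 76.4 bbox [78.6 75.2]
[212.  187.6] [201 176  26  26 476] [529.2 303.5  22. ] px/mm 0.294 diam area 83.8 bbox [88.6 88.6]
[294.1 212.9] [277 196  35  35 964] [438.   28.4  22. ] px/mm 0.297 diam area 118.1 bbox [118. 118.]
[221.1 226.7] [204 211  32  32 602] [396.5 274.1  22. ] px/mm 0.298 diam area 92.9 bbox [107.4 107.4]
```

View pics/crop1.png

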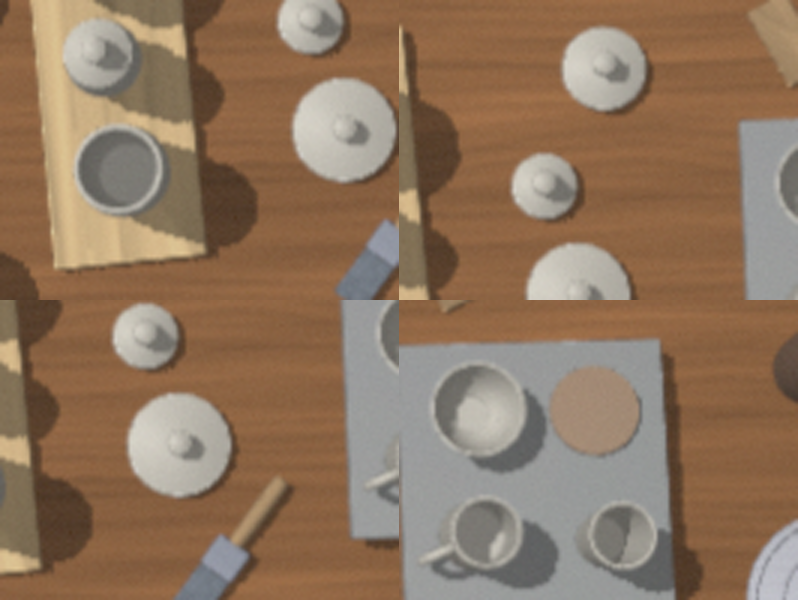

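View pics/crop2.png

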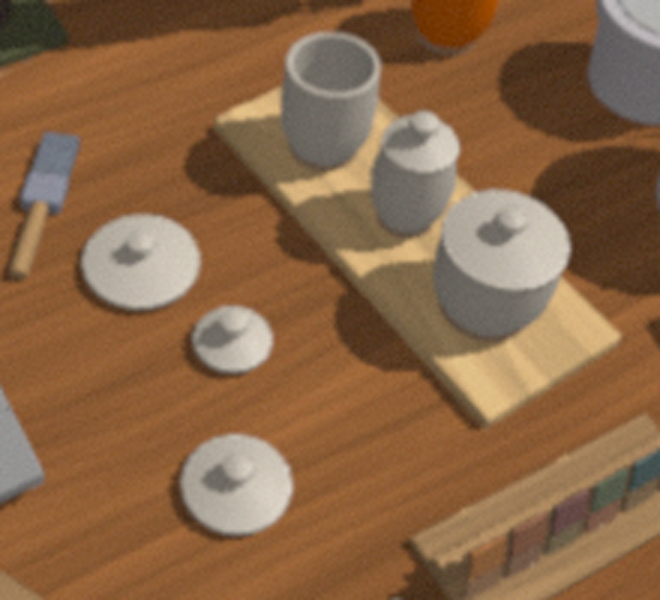

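The open pale jar is at top (220,226). The lid at (303,137) measures 97 mm across, so it is the middle lid: its 74 mm ring fits the 82 mm mouth. The lid at (283,177) is 76 mm and the one at (294,213) is 118 mm. The disc at (415,176) is on the shelf. I'll localise these and cross-check in the scene camera.

```bash
python3 - <<'E'
from h import *
from scipy.optimize import least_squares
d=load('top0'); s=load('scene0')
T={'jar':((220.0,226.3),(340.4,173.1),138,47),'lid':((303.5,136.3),(309.2,304.5),48,15),'disc':((415,176.3),(154,316.5),54,50)}
im=s['img'][:,:,::-1].copy(); it=d['img'][:,:,::-1].copy()
im=cv2.resize(im,None,fx=3,fy=3,interpolation=cv2.INTER_CUBIC); it=cv2.resize(it,None,fx=3,fy=3,interpolation=cv2.INTER_CUBIC)
a=np.linspace(0,2*np.pi,60)
out=[]
for k,(u,v,z,R) in T.items():
    pt=back(d,[u],z)[0]; ps=back(s,[v],z)[0]
    P=(pt+ps)/2 
    print(k,'top',pt.round(1),'scene',ps.round(1))
    C=[(P,R)]
    if k=='lid': C.append((P-[0,0,36],48))
    for dd,I in((d,it),(s,im)):
        for (Q,r) in C:
            uv=proj(dd,np.c_[Q[0]+r*np.cos(a),Q[1]+r*np.sin(a),np.full(60,Q[2])])
            cv2.polylines(I,[np.int32((uv*3+1)*16)],True,(0,0,255),1,cv2.LINE_AA,4)
        c=np.int32(proj(dd,[P])[0]*3+1); out.append(cv2.resize(I[max(0,c[1]-90):c[1]+90,max(0,c[0]-90):c[0]+90],(260,260)))
cv2.imwrite('pics/ov.png',np.vstack([np.hstack(out[0::2]),np.hstack(out[1::2])]))
# other tops for avoidance
for n,uv,z in [('small',(213,187),161),('wide',(210,148),151),('lidS',(283.3,176),48),('lidL',(294.8,212.5),48),('bowl',(377,176.5),96),('mug',(379,217),128),('tumb',(425,217.5),134),('bin1',(110,145),150),('bin2',(100,205),120),('orange',(146,259),120)]:
    print(n,back(d,[uv],z)[0].round())
E
```

```text
jar top [391.9 264.4 138. ] scene [404.1 262.8 138. ]
lid top [693.4  -8.4  48. ] scene [700.8  -6.5  48. ]
disc top [ 549.6 -377.2   54. ] scene [ 556.2 -373.1   54. ]
small [513. 282. 161.]
wide [639. 292. 151.]
lidS [560.  62.  48.]
lidL [437.  27.  48.]
bowl [ 545. -241.   96.]
mug [ 411. -236.  128.]
tumb [ 406. -381.  134.]
bin1 [656. 611. 150.]
bin2 [468. 651. 120.]
orange [294. 502. 120.]
```

View pics/ov.png

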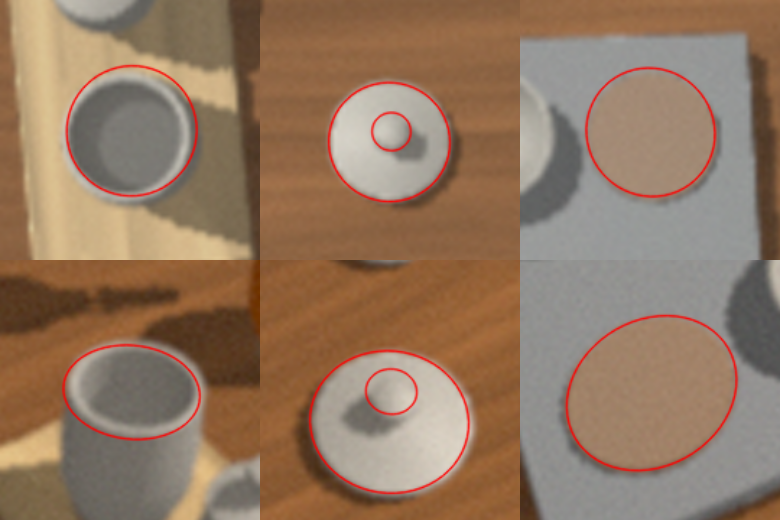

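```bash
cat >> h.py <<'E'
def to(p):
    from rig import r
    from scipy.spatial.transform import Rotation as Ro
    s=r.get_state(); R=Ro.from_quat(s['ee_rot']).as_matrix()
    print('t',s['t'],'pos',np.round(s['position'],1),'tool delta cm',(R.T@(np.array(p)-s['position'])/10).round(2),'tilt',R[:,2].round(3),'w',round(s['width'],2),'F',np.round(s['ft_force'],1),'j',np.round(s['joints'],2))
E
python3 -m pendant '[[[0,0,-0.8,0,0,0,0],[0,0,-0.8,0,0,0,0],[0,0,-0.8,0,0,0,0],[0,0,-0.8,0,0,0,0],[0,0,-0.8,0,0,0,0],[0,0,-0.8,0,0,0,0],[0,0,-0.8,0,0,0,0],[0,0,-0.8,0,0,0,0],[0,0,-0.8,0,0,0,0],[0,0,-0.8,0,0,0,0]]]'
python3 -c "
from h import *
to([397,264,310])"
```

```text
t: 0.98
position: [244.4, 575.2, 312.1]
ee_rot: [0.2, 0.98, 0.0, -0.0]
ft_force: [-0.7, -0.4, -0.3]
width: 0.001
t 0.9833 pos [244.4 575.2 312.1] tool delta cm [-26.22 -22.68   0.21] tilt [ 0.  0. -1.] w 0.0 F [-0.7 -0.4 -0.3] j [-1.13  0.61 -0.2   1.46  0.13  1.09 -0.19]
```

```bash

python3 -m pendant '[[[-1.6,-1.4,0,0,0,0,0],[-2.6,-2.2,0,0,0,0,0],[-2.8,-2.4,0,0,0,0,0],[-3.0,-2.6,0,0,0,0,0],[-3.0,-2.6,0,0,0,0,0],[-3.0,-2.6,0,0,0,0,0],[-3.0,-2.6,0,0,0,0,0],[-2.8,-2.4,0,0,0,0,0],[-2.4,-2.2,0,0,0,0,0],[-2.0,-1.6,0,0,0,0,0]]]'
python3 -c "
from h import *
to([397,264,310])
grab('wrist','wrist1')"
```

```text
t: 1.82
position: [398.2, 261.6, 311.8]
ee_rot: [0.201, 0.98, -0.001, 0.0]
ft_force: [0.3, 0.0, -0.3]
width: 0.002
t 1.8167 pos [398.2 261.6 311.8] tool delta cm [0.2  0.18 0.18] tilt [ 0.    -0.001 -1.   ] w 0.0 F [ 0.3  0.  -0.3] j [-0.53  0.39 -0.21  1.88  0.1   0.88  0.37]
```

View pics/wrist1.png

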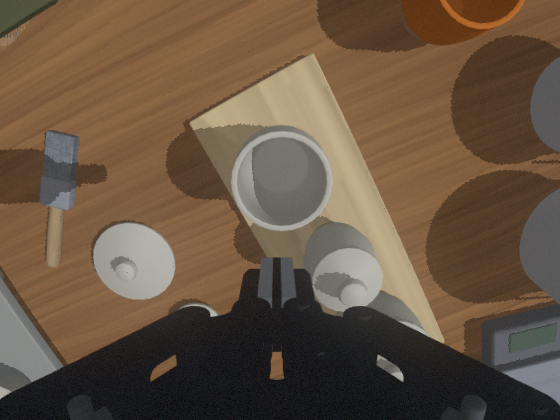

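The open jar's rim is centred at about (282,179) in the wrist view, with the shut fingertips at (276,262).

```bash
python3 - <<'E'
from h import *
d=load('wrist1'); t=grab('top','top1'); s=load('scene0')
print(back(d,[(282,179.3)],138))
a=np.linspace(0,2*np.pi,60)
out=[]
P=back(d,[(282,179.3)],138)[0]
for dd,f in((d,2),(load('top0'),5),(s,5)):
    I=cv2.resize(dd['img'][:,:,::-1],None,fx=f,fy=f,interpolation=cv2.INTER_CUBIC)
    uv=proj(dd,np.c_[P[0]+47*np.cos(a),P[1]+47*np.sin(a),np.full(60,138)])
    cv2.polylines(I,[np.int32((uv*f+f/2)*16)],True,(0,0,255),1,cv2.LINE_AA,4)
    c=np.int32(proj(dd,[P])[0]*f); out.append(I[c[1]-130:c[1]+130,c[0]-130:c[0]+130])
cv2.imwrite('pics/ov2.png',np.hstack(out))
E
```

```text
[[390.30872325 269.7584819  138.        ]]
```

View pics/ov2.png

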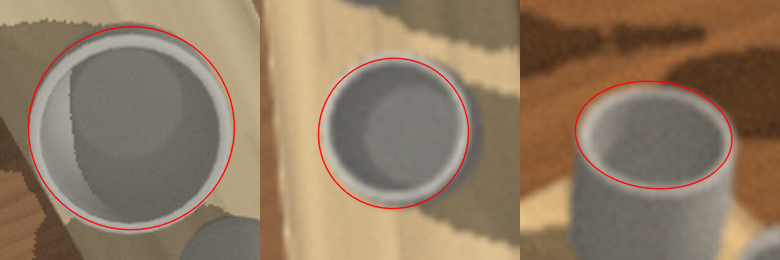

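```bash

python3 -m pendant '[[[0.06,0.02,0.8,0,0,0,0],[0.06,0.02,1.6,0,0,0,0],[0.06,0.02,1.8,0,0,0,0],[0.06,0.03,1.8,0,0,0,0],[0.06,0.03,1.8,0,0,0,0],[0.06,0.03,1.8,0,0,0,0],[0.06,0.03,1.8,0,0,0,0],[0.06,0.03,1.6,0,0,0,0],[0.06,0.03,1.2,0,0,0,0],[0.02,0,0.6,0,0,0,0]]]'
python3 -c "
from h import *
to([394,266,163])
grab('wrist','wrist2');grab('scene','scene2')
a=cv2.imread('pics/scene2.png')[90:290,260:480];b=cv2.imread('pics/wrist2.png')
cv2.imwrite('pics/v2.png',np.hstack([cv2.resize(a,(400,364)),cv2.resize(b,(400,364))]))"
```

```text
t: 2.75
position: [391.2, 270.7, 161.6]
ee_rot: [0.198, 0.98, -0.0, -0.001]
ft_force: [0.5, -0.1, -1.1]
width: -0.001
t 2.75 pos [391.2 270.7 161.6] tool delta cm [-0.44 -0.32 -0.14] tilt [-0.003 -0.    -1.   ] w -0.0 F [ 0.5 -0.1 -1.1] j [-0.6   0.62 -0.15  2.08  0.19  0.46  0.27]
```

View pics/v2.png

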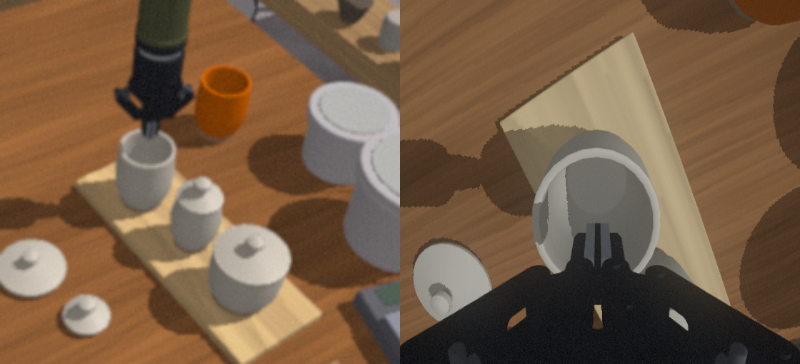

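The fingertips are over the open jar's mouth, about 24 mm up. I'll trim slightly and hold there.

```bash

python3 -m pendant '[[[-0.2,-0.15,-0.1,0,0,0,0],[-0.15,-0.1,0,0,0,0,0],[0,0,0,0,0,0,0],[0,0,0,0,0,0,0],[0,0,0,0,0,0,0],[0,0,0,0,0,0,0],[0,0,0,0,0,0,0],[0,0,0,0,0,0,0],[0,0,0,0,0,0,0],[0,0,0,0,0,0,0]]]'
python3 -m pendant '[[[0,0,0,0,0,0,0],[0,0,0,0,0,0,0],[0,0,0,0,0,0,0],[0,0,0,0,0,0,0],[0,0,0,0,0,0,0],[0,0,0,0,0,0,0],[0,0,0,0,0,0,0],[0,0,0,0,0,0,0],[0,0,0,0,0,0,0],[0,0,0,0,0,0,0]]]'
python3 -m pendant '[[[0,0,0,0,0,0,0],[0,0,0,0,0,0,0],[0,0,0,0,0,0,0],[0,0,0,0,0,0,0],[0,0,0,0,0,0,0],[0,0,0,0,0,0,0],[0,0,0,0,0,0,0],[0,0,0,0,0,0,0],[0,0,0,0,0,0,0],[0,0,0,0,0,0,0]]]'
python3 -m pendant '[[[0,0,0,0,0,0,0],[0,0,0,0,0,0,0],[0,0,0,0,0,0,0],[0,0,0,0,0,0,0],[0,0,0,0,0,0,0],[0,0,0,0,0,0,0],[0,0,0,0,0,0,0],[0,0,0,0,0,0,0],[0,0,0,0,0,0,0],[0,0,0,0,0,0,0]]]'
python3 -m pendant '[[[0,0,-1,0,0,0,0],[0,0,-1.5,0,0,0,0],[0,0,-1.7,0,0,0,0],[0,0,-1.7,0,0,0,0],[0,0,-1.7,0,0,0,0],[0,0,-1.7,0,0,0,0],[0,0,-1.7,0,0,0,0],[0,0,-1.7,0,0,0,0],[0,0,-1.5,0,0,0,0],[0,0,-0.8,0,0,0,0]]]'
python3 -c "
from h import *
to([697,-7.5,310])"
```

```text
t: 3.68
position: [395.2, 265.6, 164.3]
ee_rot: [0.199, 0.98, 0.0, 0.0]
ft_force: [0.1, 0.7, 0.7]
width: 0.001
t: 4.52
position: [395.2, 265.5, 164.3]
ee_rot: [0.2, 0.98, 0.0, 0.0]
ft_force: [0.4, 0.9, -0.5]
width: -0.001
t: 5.35
position: [395.2, 265.5, 164.3]
ee_rot: [0.2, 0.98, 0.0, 0.0]
ft_force: [0.3, -0.0, 0.1]
width: 0.004
t: 6.18
position: [395.2, 265.5, 164.3]
ee_rot: [0.2, 0.98, 0.0, -0.0]
ft_force: [0.1, 0.3, 0.6]
width: 0.004
t: 7.02
position: [395.7, 265.9, 315.9]
ee_rot: [0.2, 0.98, 0.001, 0.001]
ft_force: [0.0, -0.4, -0.1]
width: -0.001
t 7.0167 pos [395.7 265.9 315.9] tool delta cm [-38.43 -13.37   0.61] tilt [ 0.002  0.002 -1.   ] w -0.0 F [ 0.  -0.4 -0.1] j [-0.54  0.39 -0.22  1.88  0.11  0.89  0.36]
```

```bash

python3 -m pendant '[[[-1.2,-0.4,0,0,0,0,0],[-1.8,-0.6,0,0,0,0,0],[-2.1,-0.7,0,0,0,0,0],[-2.1,-0.7,0,0,0,0,0],[-2.1,-0.7,0,0,0,0,0],[-2.1,-0.7,0,0,0,0,0],[-2.1,-0.7,0,0,0,0,0],[-2.1,-0.7,0,0,0,0,0],[-2.1,-0.7,0,0,0,0,0],[-2.1,-0.7,0,0,0,0,0]]]'
python3 -m pendant '[[[-2.1,-0.8,0,0,0,0,0],[-2.1,-0.8,0,0,0,0,0],[-2.1,-0.8,0,0,0,0,0],[-2.1,-0.8,0,0,0,0,0],[-2.1,-0.8,0,0,0,0,0],[-2.1,-0.7,0,0,0,0,0],[-2.1,-0.7,0,0,0,0,0],[-1.8,-0.6,0,0,0,0,0],[-1.2,-0.4,0,0,0,0,0],[-0.8,-0.2,0,0,0,0,0]]]'
python3 -c "
from h import *
to([697,-7.5,310])
grab('wrist','wrist3')"
```

```text
t: 7.85
position: [552.0, 126.4, 313.7]
ee_rot: [0.2, 0.98, -0.0, -0.001]
ft_force: [0.1, 0.9, 0.2]
width: 0.002
t: 8.68
position: [696.6, -7.9, 313.0]
ee_rot: [0.201, 0.98, -0.001, -0.0]
ft_force: [0.1, 0.4, -0.3]
width: 0.0
t 8.6833 pos [696.6  -7.9 313. ] tool delta cm [-0.02  0.05  0.3 ] tilt [-0.001 -0.001 -1.   ] w 0.0 F [ 0.1  0.4 -0.3] j [ 0.02  0.73 -0.16  1.2   0.12  1.22  1.02]
```

View pics/wrist3.png

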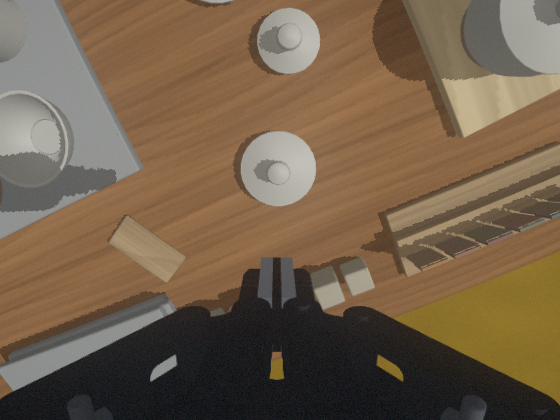

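The middle lid's knob is at (279,173) in the wrist view.

```bash
python3 -c "
from h import *
d=load('wrist3'); print(back(d,[(279,172.5)],48)); to([696,-7.5,73])"
```

```text
[[696.24347192  -5.41256032  48.        ]]
t 8.7333 pos [697.4  -8.7 312.8] tool delta cm [ 0.19  0.1  23.98] tilt [-0.    -0.002 -1.   ] w 0.0 F [ 1.8 -1.2  0.1] j [ 0.02  0.73 -0.16  1.2   0.12  1.22  1.02]
```

```bash

python3 -m pendant '[[[0.02,0.01,0.8,0,0,0,0],[0.02,0.01,1.2,0,0,0,0],[0.02,0.01,1.5,0,0,0,0],[0.02,0.01,1.5,0,0,0,0],[0.02,0.01,1.5,0,0,0,0],[0.02,0.01,1.5,0,0,0,0],[0.02,0.01,1.5,0,0,0,0],[0.02,0.01,1.5,0,0,0,0],[0.02,0.01,1.5,0,0,0,0],[0.02,0.01,1.5,0,0,0,0]]]'
python3 -m pendant '[[[0,0.01,1.5,0,0,0,0],[0,0.01,1.5,0,0,0,0],[0,0.01,1.5,0,0,0,0],[0,0.01,1.5,0,0,0,0],[0,0.01,1.2,0,0,0,0],[0,0,1,0,0,0,0],[0,0,0.8,0,0,0,0],[0,0,0.5,0,0,0,0],[0,0,0.2,0,0,0,0],[0,0,0,0,0,0,0]]]'
python3 -c "
from h import *
to([696,-7,73])
grab('wrist','wrist4');grab('scene','scene4')
a=cv2.imread('pics/scene4.png')[220:360,220:400];b=cv2.imread('pics/wrist4.png')
cv2.imwrite('pics/v4.png',np.hstack([cv2.resize(a,(400,311)),cv2.resize(b,(400,311))]))"
```

```text
t: 9.57
position: [693.3, -2.8, 172.8]
ee_rot: [0.199, 0.98, 0.0, -0.001]
ft_force: [0.1, -0.9, -0.1]
width: 0.001
t: 10.4
position: [694.8, -3.5, 77.1]
ee_rot: [0.2, 0.98, 0.0, -0.0]
ft_force: [0.8, -0.1, 0.3]
width: -0.002
t 10.4 pos [694.8  -3.5  77.1] tool delta cm [-0.25 -0.27  0.41] tilt [-0.  0. -1.] w -0.0 F [ 0.8 -0.1  0.3] j [ 0.01  0.97 -0.14  1.44  0.17  0.75  0.97]
```

View pics/v4.png

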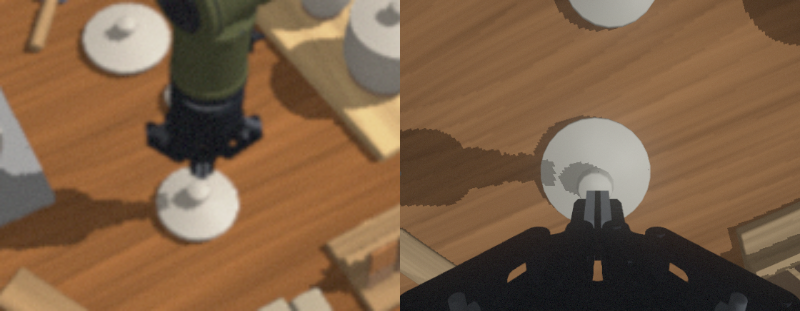

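The fingertips are over the middle lid's knob. I'll trim and hold.

```bash

python3 -m pendant '[[[-0.1,-0.1,0.2,0,0,0,0],[-0.1,-0.1,0.1,0,0,0,0],[0,0,0,0,0,0,0],[0,0,0,0,0,0,0],[0,0,0,0,0,0,0],[0,0,0,0,0,0,0],[0,0,0,0,0,0,0],[0,0,0,0,0,0,0],[0,0,0,0,0,0,0],[0,0,0,0,0,0,0]]]'
python3 -m pendant '[[[0,0,0,0,0,0,0],[0,0,0,0,0,0,0],[0,0,0,0,0,0,0],[0,0,0,0,0,0,0],[0,0,0,0,0,0,0],[0,0,0,0,0,0,0],[0,0,0,0,0,0,0],[0,0,0,0,0,0,0],[0,0,0,0,0,0,0],[0,0,0,0,0,0,0]]]'
python3 -m pendant '[[[0,0,0,0,0,0,0],[0,0,0,0,0,0,0],[0,0,0,0,0,0,0],[0,0,0,0,0,0,0],[0,0,0,0,0,0,0],[0,0,0,0,0,0,0],[0,0,0,0,0,0,0],[0,0,0,0,0,0,0],[0,0,0,0,0,0,0],[0,0,0,0,0,0,0]]]'
python3 -m pendant '[[[0,0,0,0,0,0,0],[0,0,0,0,0,0,0],[0,0,0,0,0,0,0],[0,0,0,0,0,0,0],[0,0,0,0,0,0,0],[0,0,0,0,0,0,0],[0,0,0,0,0,0,0],[0,0,0,0,0,0,0],[0,0,0,0,0,0,0],[0,0,0,0,0,0,0]]]'
python3 -m pendant '[[[0,0,-1.5,0,0,0,0],[0,0,-2.4,0,0,0,0],[0,0,-2.5,0,0,0,0],[0,0,-2.5,0,0,0,0],[0,0,-2.5,0,0,0,0],[0,0,-2.5,0,0,0,0],[0,0,-2.5,0,0,0,0],[0,0,-2.5,0,0,0,0],[0,0,-2.5,0,0,0,0],[0,0,-1.8,0,0,0,0]]]'
python3 -c "
from h import *
to([553,-375,310])"
```

```text
t: 11.33
position: [695.9, -6.2, 74.3]
ee_rot: [0.2, 0.98, 0.0, -0.0]
ft_force: [-0.6, -0.4, 0.1]
width: -0.002
t: 12.17
position: [695.9, -6.2, 74.3]
ee_rot: [0.2, 0.98, 0.0, 0.0]
ft_force: [0.1, -0.2, -0.9]
width: 0.003
t: 13.0
position: [695.9, -6.2, 74.3]
ee_rot: [0.2, 0.98, 0.0, 0.0]
ft_force: [-0.2, 0.8, 0.5]
width: -0.001
t: 13.83
position: [695.9, -6.2, 74.3]
ee_rot: [0.2, 0.98, 0.0, 0.0]
ft_force: [-0.4, -0.4, -0.3]
width: 0.002
t: 14.67
position: [696.5, -6.2, 309.0]
ee_rot: [0.2, 0.98, 0.0, 0.001]
ft_force: [0.1, 0.3, 0.7]
width: -0.0
t 14.6667 pos [696.5  -6.2 309. ] tool delta cm [ -1.22 -39.56  -0.15] tilt [ 0.003  0.    -1.   ] w -0.0 F [0.1 0.3 0.7] j [ 0.02  0.73 -0.17  1.22  0.12  1.2   1.02]
```

```bash

python3 -m pendant '[[[0,-1.2,0,0,0,0,0],[0,-1.8,0,0,0,0,0],[-0.1,-2.1,0,0,0,0,0],[-0.1,-2.1,0,0,0,0,0],[-0.1,-2.1,0,0,0,0,0],[-0.1,-2.1,0,0,0,0,0],[-0.1,-2.1,0,0,0,0,0],[-0.1,-2.1,0,0,0,0,0],[-0.1,-2.1,0,0,0,0,0],[-0.1,-2.1,0,0,0,0,0]]]'
python3 -m pendant '[[[-0.1,-2.3,0,0,0,0,0],[-0.1,-2.3,0,0,0,0,0],[-0.1,-2.3,0,0,0,0,0],[-0.1,-2.3,0,0,0,0,0],[0,-2.3,0,0,0,0,0],[0,-2.3,0,0,0,0,0],[0,-2.3,0,0,0,0,0],[0,-1.8,0,0,0,0,0],[0,-1.2,0,0,0,0,0],[0,-0.6,0,0,0,0,0]]]'
python3 -c "
from h import *
to([553,-375,310])
grab('wrist','wrist5')"
```

```text
t: 15.5
position: [624.4, -193.1, 305.4]
ee_rot: [0.2, 0.98, -0.0, -0.001]
ft_force: [0.0, 0.0, 0.1]
width: -0.002
t: 16.33
position: [550.5, -376.9, 305.5]
ee_rot: [0.201, 0.98, -0.001, -0.001]
ft_force: [0.6, 0.0, -0.8]
width: -0.006
t 16.3333 pos [ 550.5 -376.9  305.5] tool delta cm [-0.16  0.27 -0.45] tilt [-0.002 -0.001 -1.   ] w -0.01 F [ 0.6  0.  -0.8] j [ 0.62  0.68 -0.18  1.32  0.13  1.15  1.59]
```

View pics/wrist5.png

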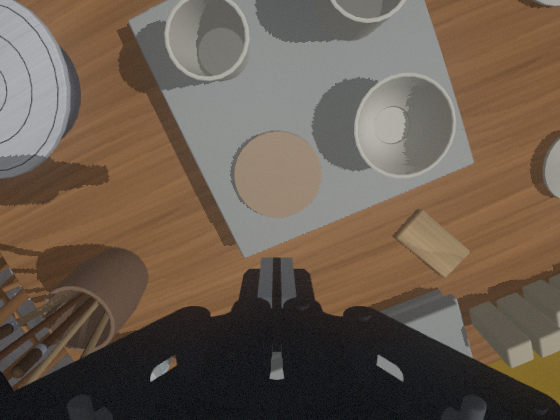

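The disc on the shelf is centred at about (278,174). The bowl is at (405,125) and the tumbler at (207,38), both clear. The brush pot at (100,300) is far enough to the side.

```bash
python3 -c "
from h import *
d=load('wrist5'); print(back(d,[(277.8,174.5)],54)); to([552,-375,79])"
```

```text
[[ 549.31017998 -375.51877794   54.        ]]
t 16.3833 pos [ 550.6 -377.   305.6] tool delta cm [-0.08  0.27 22.66] tilt [-0.002 -0.001 -1.   ] w 0.0 F [-1.  -1.3 -0.4] j [ 0.62  0.68 -0.18  1.32  0.13  1.15  1.59]
```

```bash

python3 -m pendant '[[[0,0,0.8,0,0,0,0],[0,0.02,1.2,0,0,0,0],[0,0.02,1.5,0,0,0,0],[0,0.02,1.5,0,0,0,0],[0,0.02,1.5,0,0,0,0],[0,0.02,1.5,0,0,0,0],[0,0.02,1.5,0,0,0,0],[0,0.02,1.5,0,0,0,0],[0,0.02,1.5,0,0,0,0],[0,0,1.5,0,0,0,0]]]'
python3 -m pendant '[[[0,0,1.5,0,0,0,0],[0,0,1.5,0,0,0,0],[0,0,1.5,0,0,0,0],[0,0,1.2,0,0,0,0],[0,0,0.9,0,0,0,0],[0,0,0.7,0,0,0,0],[0,0,0.5,0,0,0,0],[0,0,0.3,0,0,0,0],[0,0,0.1,0,0,0,0],[0,0,0,0,0,0,0]]]'
python3 -c "
from h import *
to([551,-375,79])
grab('wrist','wrist6');grab('scene','scene6')
a=cv2.imread('pics/scene6.png')[220:360,80:260];b=cv2.imread('pics/wrist6.png')
cv2.imwrite('pics/v6.png',np.hstack([cv2.resize(a,(400,311)),cv2.resize(b,(400,311))]))"
```

```text
t: 17.22
position: [554.1, -370.3, 164.9]
ee_rot: [0.198, 0.98, 0.001, -0.0]
ft_force: [0.1, -0.0, 0.2]
width: 0.001
t: 18.05
position: [553.3, -373.1, 84.5]
ee_rot: [0.2, 0.98, -0.0, 0.0]
ft_force: [1.1, 0.3, 0.3]
width: -0.003
t 18.05 pos [ 553.3 -373.1   84.5] tool delta cm [ 0.13 -0.27  0.55] tilt [ 0. -0. -1.] w -0.0 F [1.1 0.3 0.3] j [ 0.6   0.93 -0.15  1.54  0.19  0.7   1.53]
```

View pics/v6.png

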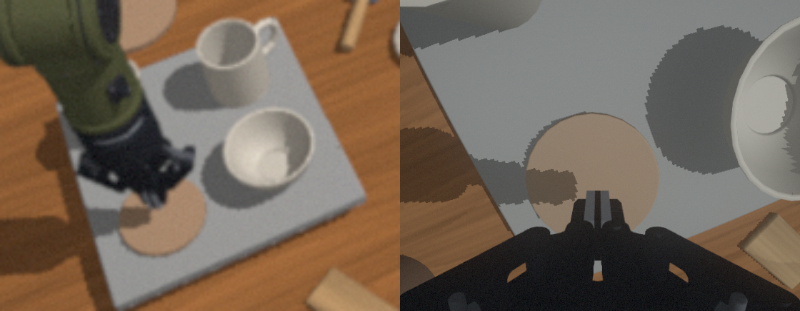

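The fingertips are over the shelf disc and clear of the bowl and tumbler. I'll trim down, hold, then rise.

```bash

python3 -m pendant '[[[0.1,-0.1,0.3,0,0,0,0],[0,-0.1,0.2,0,0,0,0],[0,0,0,0,0,0,0],[0,0,0,0,0,0,0],[0,0,0,0,0,0,0],[0,0,0,0,0,0,0],[0,0,0,0,0,0,0],[0,0,0,0,0,0,0],[0,0,0,0,0,0,0],[0,0,0,0,0,0,0]]]'
python3 -m pendant '[[[0,0,0,0,0,0,0],[0,0,0,0,0,0,0],[0,0,0,0,0,0,0],[0,0,0,0,0,0,0],[0,0,0,0,0,0,0],[0,0,0,0,0,0,0],[0,0,0,0,0,0,0],[0,0,0,0,0,0,0],[0,0,0,0,0,0,0],[0,0,0,0,0,0,0]]]'
python3 -m pendant '[[[0,0,0,0,0,0,0],[0,0,0,0,0,0,0],[0,0,0,0,0,0,0],[0,0,0,0,0,0,0],[0,0,0,0,0,0,0],[0,0,0,0,0,0,0],[0,0,0,0,0,0,0],[0,0,0,0,0,0,0],[0,0,0,0,0,0,0],[0,0,0,0,0,0,0]]]'
python3 -m pendant '[[[0,0,0,0,0,0,0],[0,0,0,0,0,0,0],[0,0,0,0,0,0,0],[0,0,0,0,0,0,0],[0,0,0,0,0,0,0],[0,0,0,0,0,0,0],[0,0,0,0,0,0,0],[0,0,0,0,0,0,0],[0,0,0,0,0,0,0],[0,0,0,0,0,0,0]]]'
python3 -m pendant '[[[0,0,-1.5,0,0,0,0],[0,0,-2.4,0,0,0,0],[0,0,-2.5,0,0,0,0],[0,0,-2.5,0,0,0,0],[0,0,-2.5,0,0,0,0],[0,0,-2.5,0,0,0,0],[0,0,-2.5,0,0,0,0],[0,0,-2.5,0,0,0,0],[0,0,-2.5,0,0,0,0],[0,0,-2.4,0,0,0,0]]]'
python3 -m pendant '[[[0,0,-1.5,0,0,0,0],[0,0,-1,0,0,0,0],[0,0,-0.5,0,0,0,0],[0,0,0,0,0,0,0],[0,0,0,0,0,0,0],[0,0,0,0,0,0,0],[0,0,0,0,0,0,0],[0,0,0,0,0,0,0],[0,0,0,0,0,0,0],[0,0,0,0,0,0,0]]]'
python3 -c "
from h import *
grab('top','top7');grab('scene','scene7')
a=cv2.imread('pics/top7.png');b=cv2.imread('pics/scene7.png')
cv2.imwrite('pics/v7.png',np.hstack([cv2.resize(a,(400,300)),cv2.resize(b,(400,300))]))"
```

```text
t: 18.98
position: [551.4, -374.4, 79.3]
ee_rot: [0.2, 0.98, 0.0, 0.0]
ft_force: [0.2, 0.4, -0.5]
width: -0.0
t: 19.82
position: [551.4, -374.4, 79.2]
ee_rot: [0.2, 0.98, 0.0, -0.0]
ft_force: [-0.7, 0.5, -0.2]
width: 0.0
t: 20.65
position: [551.4, -374.4, 79.3]
ee_rot: [0.2, 0.98, 0.0, -0.0]
ft_force: [-0.3, -0.1, 0.6]
width: -0.001
t: 21.48
position: [551.4, -374.4, 79.2]
ee_rot: [0.2, 0.98, 0.0, 0.0]
ft_force: [-0.3, -1.8, 0.2]
width: 0.0
t: 22.32
position: [551.2, -374.3, 318.8]
ee_rot: [0.2, 0.98, -0.0, 0.0]
ft_force: [-0.5, -0.1, -0.3]
width: -0.002
t: 23.15
position: [551.3, -374.4, 346.9]
ee_rot: [0.2, 0.98, 0.0, -0.0]
ft_force: [0.4, 0.7, 0.4]
width: -0.001
```

View pics/v7.png

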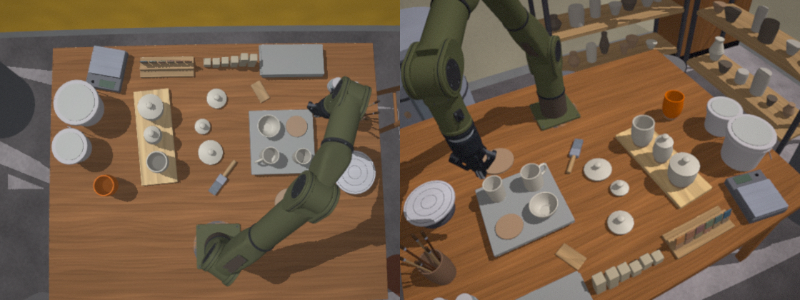

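The hand is high and still, and everything stands where it was.

```bash
python3 -c "
from h import *
a=load('scene0')['img'].astype(int);b=load('scene7')['img'].astype(int)
print('changed px in pots/lids area',(abs(a-b).max(2)>60)[160:340,250:440].sum())
from rig import r
print(r.job_done())"
```

```text
changed px in pots/lids area 70
the job is handed in; nothing more can be done
None
```

```bash
python3 -c "
from h import *
a=load('scene0')['img'].astype(int);b=load('scene7')['img'].astype(int)
m=(abs(a-b).max(2)>60)[160:340,250:440]; y,x=np.where(m); print(x.min()+250,x.max()+250,y.min()+160,y.max()+160, np.median(x)+250,np.median(y)+160)"
```

```text
253 285 160 164 266.0 161.0
```

I pointed at the three things in order, and the job is handed in, finished in about 23 s of the 64 s allowed. No verdict was reported.

| Target | How identified | Height above it | Hold |
|---|---|---|---|
| Lidless pale jar on the board | the orange one excluded | about 26 mm above the rim | about 3 s |
| Middle lid | measured 97 mm across; its 74 mm ring fits the 82 mm mouth | about 26 mm above the knob | about 3 s |
| Smaller disc, on the kiln shelf | the larger disc lies on the table | about 25 mm above the top | about 3 s |

- **Travel:** the fingers stayed shut, and I crossed between targets at a height of about 305–315 mm. The hand ended at 347 mm, above everything.
- **Contact:** force readings stayed at noise level, under about 2 N.
- **Nothing moved:** I compared scene pictures from before and after over the jars and loose lids. The only difference was a 70-pixel strip at the edge of the compared area, on bare table away from all the pots. I take it to be the arm's changed shadow. I checked the kiln shelf only by eye; it looked unchanged.
- **Disagreement:** the cameras differed on positions by 7–8 mm for the lid and disc and up to about 14 mm for the jar. I used values in between and checked the wrist and scene pictures over each target before holding. Centring should be good to about 5 mm.

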